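# Sort out four coasters

### The job

The four things on the cork coasters have been mixed up. Put each in the middle of its own coaster: the amber bottle on the small round one, the white cup on the square one, the glass jar on the large round one, and the flat red box on the oblong one, lying along it. Park things on free table on the way as needed, set them upright (the box flat, same side up), do not tip any over, and leave the mug and the pot brush where they are.

Things in the scene. Friction and masses are not known exactly. Their poses are not given: they have to be found in the camera images.
- mat_small: Small round cork coaster, diameter 90 mm: home of the amber bottle. Fixed, 8 mm thick, flat on the table; origin at the centre of its underside (its top is 8 mm higher), z up. One of the four things stands on it at the start.
- mat_large: Large round cork coaster, diameter 120 mm: home of the jar. Fixed, 8 mm thick, flat on the table; origin at the centre of its underside (its top is 8 mm higher), z up. One of the four things stands on it at the start.
- mat_square: Square cork coaster, 96 x 96 mm: home of the cup. Fixed, 8 mm thick, flat on the table; origin at the centre of its underside (its top is 8 mm higher), z up. One of the four things stands on it at the start.
- mat_oblong: Oblong cork coaster, 136 mm along its x by 74 mm along its y: home of the red box. Fixed, 8 mm thick, flat on the table; origin at the centre of its underside (its top is 8 mm higher), z up. One of the four things stands on it at the start.
- amber_bottle: Slim round brown bottle with a black cap: body diameter 41 mm up to about 80 mm, then a narrower neck and cap, 119 mm tall in all, about 0.09 kg; can be gripped round the body 70 mm above its underside. Loose; origin at the centre of its underside, z up.
- cup: White ribbed handleless cup, open and hollow, 63 mm tall, 66 mm across at the rim and tapering to 38 mm at the foot, about 0.12 kg; can be gripped across the outside just below the rim (about 45 to 50 mm above its underside, 60 mm wide there) or by pinching its wall. Loose; origin at the centre of its underside, z up.
- jar: Round glass jar with a dark lid, diameter 65 mm, 86 mm tall, about 0.33 kg; can be gripped across its diameter 55 mm above its underside. Loose; origin at the centre of its underside, z up.
- red_box: Flat red matchbox lying down, closed (it does not open), 110 mm along its x, 57 mm along its y, 20 mm tall, about 0.08 kg; grip it across the 57 mm width, as low on its sides as the fingertips can go (about 15 mm above its underside or less), or it may slide in the grip. Loose; origin at the centre of its underside, z up.
- mug: Bystander: green and white mug with a handle, 78 x 116 mm, 101 mm tall, to the right of the coasters; not to be moved. Loose; origin at the centre of its underside, z up.
- pot_brush: Bystander: turned wooden pot brush standing on its bristles, 58 mm across and 87 mm tall, to the left of the coasters; not to be moved. Loose; origin at the centre of its underside, z up.
Mind the look-alikes: they are no part of the job. What is shaped like the jar but pink or purple is not meant.

How it is judged (in metres and radians):
At the end, for the whole second after the job is handed in: Bottle on the small round, cup on the square, jar on the large round, red box on the oblong coaster: each released, at rest on the cork, within 13 mm of its centre and 0.12 rad of upright; the box's long axis within 0.26 rad of the oblong's, either way round (horizontal distance between amber_bottle and mat_small below 0.013 m and z of amber_bottle in the frame of mat_small between 0.004 and 0.013 m and angle between each of amber_bottle, cup, jar, red_box's own z axis and vertical below 0.12 rad and linear speed of each of amber_bottle, cup, jar, red_box below 0.03 m/s and horizontal distance between cup and mat_square below 0.013 m and z of cup in the frame of mat_square between 0.004 and 0.013 m and horizontal distance between jar and mat_large below 0.013 m and z of jar in the frame of mat_large between 0.004 and 0.013 m and horizontal distance between red_box and mat_oblong below 0.013 m and z of red_box in the frame of mat_oblong between 0.004 and 0.013 m and angle between the x axis of red_box and the x axis of mat_oblong, either way round below 0.26 rad); the robot touches nothing.
It fails at once if a thing is tipped over (0.8 rad) (angle between any of amber_bottle, cup, jar, red_box's own z axis and vertical above 0.8 rad).
It fails at once if the mug or the pot brush is shifted by more than 25 mm (distance of any of mug, pot_brush from where it was at the start of the episode above 0.025 m).
It also fails if it takes over 125 s, if anything falls off the work surface, if the arm or the gripper's body presses on something with over 40 N, if the wrist force passes 120 N, or if a joint passes its speed limit or range.

### The arm

A 6-joint arm with a two-finger parallel gripper is mounted at the origin on a cart in front of the work surface, level with it; the furniture and walls round the work are solid. World frame = base frame: x ahead of the robot, y to its left, z up, the work surface at z = 0. Lengths are in mm, angles in rad, forces in N, time in s.
With the tool pointing down it reaches from about 275 to 975 mm from the base axis. Payload 8.4 kg.
Tool frame: the origin (TCP) lies on the centre line of the jaws, within the pads' length; the fingertips stand 8 mm ahead of it and the grasp point (between the pads) lies 11 mm behind it; z points along the fingers, y is the direction in which the jaws open and shut (so a half turn about z gives the same grasp; the last joint's range is limited). The gripper opens to 92 mm and grips with 3 to 60 N. Pads are 20 mm wide; open, the fingers measure 128 mm over their backs; the gripper's body (75 mm by 189 mm) begins 69 mm behind the grasp point.
Start: joints at [1.117, 0.353, 1.633, -0, 1.155, -0.002], TCP at [272.865, 562.292, 222.583] pointing down, gripper open.
Joint ranges: [-2.63, 2.63], [-0.92, 2.1], [0.06, 2.66], [-1.3, 4.44], [0, 2.69], [-3.02, 3.02]. Speed limits (rad/s): [2.22, 2.22, 2.79, 3.14, 3.14, 3.14].

### API

Orientations are given as a rotation vector (axis times angle).
In Python, from bench import manip gives the robot as it stands. Calls block until the motion is done:
- manip.goto(position, orientation): joint-space move of the TCP to a pose.
- manip.line_to(position, vel=150, rotation=None): straight line of the TCP; rotation=None keeps the orientation; vel is the mean speed in mm/s.
- manip.movej(angles): joint-space move.
- manip.grip(opening, effort=None): finger opening in mm; effort is the grip in N (None keeps the last); returns when the fingers have stopped.
- manip.dwell(seconds).
- manip.ik(position, orientation): joint angles nearest the present ones, or None.
- manip.snapshot(name): name is "scene" or "top"; returns a dict with "frame" (400x640x3 uint8, red, green, blue), "intrinsics" (3x3 intrinsics, pixels), "k1" (the pictures are not rectified: a ray, as slopes to the right and down, at radius r is drawn at 1 + k1 r^2 times it, then the intrinsics apply), "rvec" (rotation vector, rad) and "tvec" (3), from world to camera coordinates, as OpenCV has them. Camera axes: x right, y down, z forward; pixel columns grow to the right and rows downward; lengths in mm; the calibration is good to about 2 mm. A picture is of the moment at which its call begins. There is no depth.
A pose or a line that the arm cannot do raises manip.MotionError and nothing moves.
- manip.close_job(): hands the job in, once; it reports no verdict.
Readings, each from a call of its own:
- manip.current_clock(): time.
- manip.current_qpos(): joint angles.
- manip.current_dq(): joint speeds.
- manip.current_joint_efforts(): joint torques, N m.
- manip.current_ee_pos(): TCP position.
- manip.current_tcp_rot(): TCP orientation.
- manip.current_wrist_force(): force on the tool from outside, world axes, zero at the start.
- manip.current_ft_torque(): the same for the moment, N m.
- manip.current_width(): finger opening in mm.
Only numpy, scipy, OpenCV 4.12 (cv2) and the standard library are available. Lean on these libraries where they do the work, as an engineer would, in place of code of your own. Each camera call takes 0.05 s, during which the arm holds its last target. There are 200 camera calls.

## Working session

There is one attempt and no reset: what is moved stays moved. The work goes in short steps, each a Python script; the robot and the scene stay as the last script left them, time stands still between calls to the robot, and variables do not carry over. Pictures are saved under pics/ and viewed, about 12 in all and at most 16, crops included, and the job is handed in when it is done.

```bash
ls; mkdir -p pics
python3 - <<'E'
from bench import manip
import cv2
for n in("scene","top"):
    s=manip.snapshot(n); cv2.imwrite(f"pics/{n}0.png",s["frame"][:,:,::-1])
    print(n,s["intrinsics"],s["k1"],s["rvec"],s["tvec"])
print(manip.current_clock(),manip.current_tcp_rot())
E
```

```text
pics
scene [[482.21053031   0.         317.53387921]
 [  0.         482.21053031 192.45768315]
 [  0.           0.           1.        ]] -0.09785374694374964 [ 2.41699734 -0.62173067  0.20382131] [-418.21412081  204.41849097 1336.00420354]
top [[431.64987561   0.         316.24998537]
 [  0.         431.64987561 195.91867262]
 [  0.           0.           1.        ]] -0.04149793247432398 [ 2.09409992 -2.13547624  0.1935786 ] [ 34.51917772 489.21254183 994.36315318]
0.1 [-7.03554086e-01 -3.06149738e+00  1.88682432e-03]
```

View pics/scene0.png

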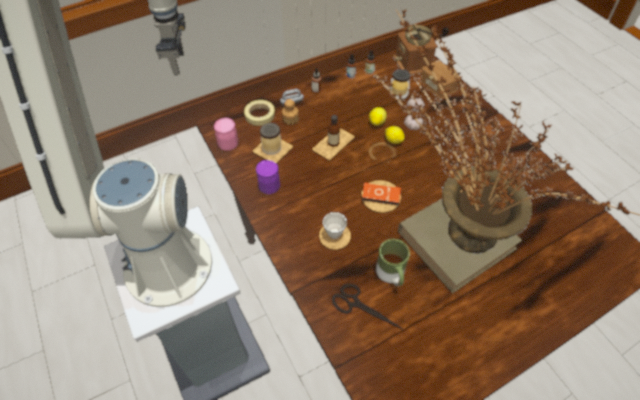

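View pics/top0.png

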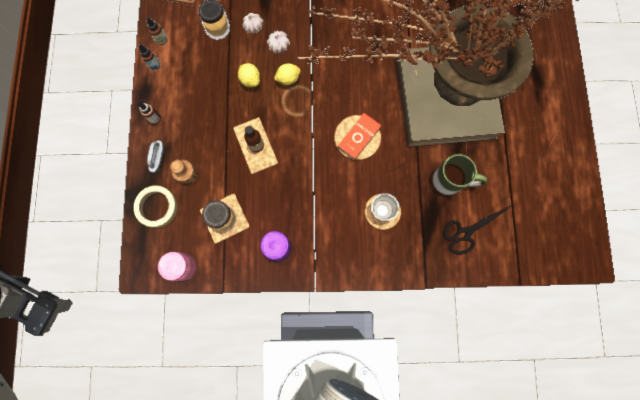

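The things on the coasters, in top-view pixels, are:
- cup on the small round (383,210)
- red box on the large round (358,137)
- bottle on the oblong (253,142)
- jar on the square (217,214)

The jar candidates are the dark-lidded one at (217,214), a yellow one at (214,15), pink at (175,266) and purple at (275,246). The one at (217,214) fits, because it has a dark lid and stands on cork. The bottle candidates are (253,142), which is on cork, and smaller droppers at (155,30), (148,57) and (148,112). I'll confirm these in a crop and measure.

```bash
cat > h.py <<'E'
from bench import manip
import cv2, numpy as np
from scipy.spatial.transform import Rotation as R
def snap(n): return manip.snapshot(n)
def cast(s,px,z):
    """pixels (N,2) -> world points on plane z, (N,2)"""
    K=np.array(s["intrinsics"],float); d=np.array([s["k1"],0,0,0,0],float)
    u=cv2.undistortPoints(np.asarray(px,float).reshape(-1,1,2),K,d).reshape(-1,2)
    Rm=cv2.Rodrigues(np.array(s["rvec"],float))[0]; c=-Rm.T@np.array(s["tvec"],float)
    r=np.c_[u,np.ones(len(u))]@Rm
    return (c+r*((z-c[2])/r[:,2])[:,None])[:,:2]
def proj(s,P):
    return cv2.projectPoints(np.asarray(P,float).reshape(-1,1,3),np.array(s["rvec"],float),np.array(s["tvec"],float),
        np.array(s["intrinsics"],float),np.array([s["k1"],0,0,0,0],float))[0].reshape(-1,2)
def mask(s,lo,hi,roi):
    x0,y0,x1,y1=roi; h=cv2.cvtColor(s["frame"],cv2.COLOR_RGB2HSV)
    m=np.zeros(h.shape[:2],np.uint8); m[y0:y1,x0:x1]=cv2.inRange(h,lo,hi)[y0:y1,x0:x1]
    return m
def biggest(m):
    m=cv2.morphologyEx(m,cv2.MORPH_OPEN,np.ones((2,2),np.uint8))
    return max(cv2.findContours(m,cv2.RETR_EXTERNAL,cv2.CHAIN_APPROX_NONE)[0],key=cv2.contourArea)[:,0]
E
python3 - <<'E'
from h import *
s=snap("top")
c=cv2.resize(s["frame"][100:250,150:420],None,fx=2.9,fy=2.9,interpolation=cv2.INTER_CUBIC)
cv2.imwrite("pics/crop1.png",c[:,:,::-1])
h=cv2.cvtColor(s["frame"],cv2.COLOR_RGB2HSV)
for n,(x,y) in dict(cork_sq=(236,225),obl=(266,160),obl2=(243,128),large=(345,148),small=(375,224),wood=(300,180),wood2=(200,160),box=(353,150),lid=(215,213),cap=(250,133),cup=(372,207)).items(): print(n,h[y,x])
print(proj(s,[[500,0,0],[500,100,0],[600,0,0]]))
E
```

```text
cork_sq [ 17 113 234]
obl [ 22  90 250]
obl2 [ 19 105 244]
large [  7 169 249]
small [ 16 121 220]
wood [  9 175  89]
wood2 [ 10 175  92]
box [  8 156 249]
lid [17 36 98]
cap [11 66 54]
cup [ 20   3 243]
[[326.28651756 195.37766652]
 [286.74501938 196.1862906 ]
 [325.39684233 157.23780108]]
```

View pics/crop1.png

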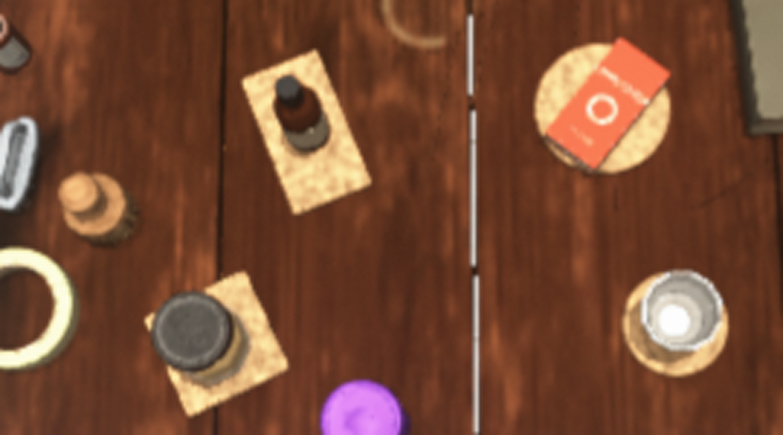

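The crop confirms the targets: bottle at about (253,138), dark-lidded jar at about (217,214), box at (358,137) and cup at (384,208). The pot brush is the wooden knob at (182,170), close to the jar.

```bash
cat > meas.py <<'E'
from h import *
from scipy.optimize import least_squares
def circ(p,r):
    c0=cv2.minEnclosingCircle(p.astype(np.float32))[0]
    f=least_squares(lambda c:np.hypot(*(p-c).T)-r,c0,loss="soft_l1",f_scale=2)
    return f.x.round(1), np.median(abs(f.fun)).round(1)
CORK=((12,40,150),(30,200,255))
def rect(p):
    (c,sz,a)=cv2.minAreaRect(p.astype(np.float32)); b=cv2.boxPoints((c,sz,a))
    e=max((b[1]-b[0],b[2]-b[1]),key=np.linalg.norm)
    return np.round(c,1),np.round(sz,1),round(float(np.arctan2(e[1],e[0]))%np.pi,3)
def hullpts(m): # hull vertices of cork, cleaned
    m=cv2.morphologyEx(m,cv2.MORPH_OPEN,np.ones((3,3),np.uint8))
    return cv2.convexHull(np.argwhere(m)[:,::-1].astype(np.int32))[:,0]
def red(s,roi,z): return rect(cast(s,biggest(mask(s,(0,140,180),(11,255,255),roi)),z))
E
python3 - <<'E'
from meas import *
s=snap("top")
for n,roi in dict(square=(198,190,255,246),oblong=(230,113,282,178)).items():
    m=mask(s,*CORK,roi); print(n,rect(cast(s,hullpts(m),8)))
for n,roi,r in (("large",(328,108,388,165),60),("small",(360,192,405,235),45)):
    m=mask(s,*CORK,roi); print(n,circ(cast(s,hullpts(m),8),r-1))
print("box",red(s,(328,105,392,165),20))
print("cup",circ(cast(s,cv2.convexHull(biggest(mask(s,(0,0,110),(180,45,255),(360,185,405,226))))[:,0],63),33))
m=mask(s,(0,0,0),(180,75,130),(196,194,236,232)); print("jar",circ(cast(s,cv2.convexHull(biggest(m))[:,0],86),32))
m=mask(s,(0,0,0),(180,110,75),(240,122,262,138)); b=biggest(m); print("cap px",cv2.boundingRect(b),cast(s,[b.mean(0)],115))
s2=snap("scene")
for nm,p,z in(("bottle cap top",None,119),):
    h=mask(s2,(0,0,0),(180,255,70),(325,112,343,150)); b=biggest(h); print(cv2.boundingRect(b),b.mean(0))
c=np.hstack([cv2.resize(s2["frame"][y:y+70,x:x+70],(400,400),interpolation=cv2.INTER_CUBIC) for x,y in((298,105),(238,110))])
cv2.imwrite("pics/crop2.png",c[:,:,::-1])
print(proj(s2,[[700,200,0]]))
E
```

```text
square (array([446.6, 256.3]), array([97.5, 96.9]), 0.44)
oblong (array([635.2, 180.6]), array([137.7,  75. ]), 0.369)
large (array([651.1, -83. ]), np.float64(1.3))
small (array([ 454.5, -138. ]), np.float64(0.7))
box (array([633.3, -77.7]), array([56.1, 73.4]), 2.453)
cup (array([ 454.8, -138.6]), np.float64(0.3))
jar (array([443. , 256.7]), np.float64(1.4))
cap px (247, 131, 8, 6) [[627.73075157 173.60880921]]
(333, 120, 5, 6) [334.88235294 122.41176471]
[[346.60935574 133.19273329]]
```

View pics/crop2.png

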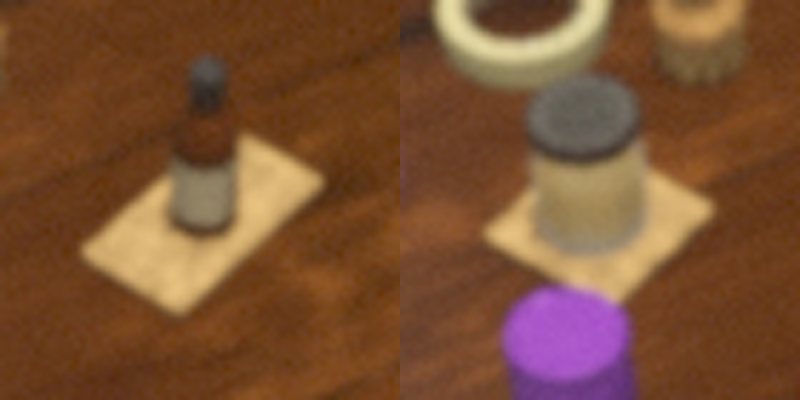

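Things on coasters sit 8 mm higher, so I'll correct the casting heights. I'll also fix the box mask (the logo split it) and cross-check the bottle cap in both views.

Run:
```python
from meas import *
s=snap("top"); s2=snap("scene")
m=mask(s,(0,135,150),(10,255,255),(328,105,392,165)); m=cv2.morphologyEx(m,cv2.MORPH_OPEN,np.ones((2,2)))
print("box",rect(cast(s,hullpts(cv2.morphologyEx(m,cv2.MORPH_CLOSE,np.ones((5,5)))),28)))
print("cup",circ(cast(s,cv2.convexHull(biggest(mask(s,(0,0,110),(180,45,255),(360,185,405,226))))[:,0],71),33))
m=mask(s,(0,0,0),(180,75,130),(196,194,236,232)); print("jar",circ(cast(s,cv2.convexHull(biggest(m))[:,0],94),32))
m2=mask(s2,(0,0,0),(180,110,140),(258,120,284,139)); b=biggest(m2);print("jar scene",cv2.boundingRect(b),circ(cast(s2,cv2.convexHull(b)[:,0],94),32))
print("bottle",cast(s,[[249,129]],127),cast(s2,[[334,117.6]],127))
print("body foot",cast(s,[[150+318/2.9,100+140/2.9]],8),cast(s2,[[298+203/5.714,105+235/5.714]],8))
```

```text
box (array([646.2, -88.7]), array([ 56.6, 112.8]), 2.455)
cup (array([ 453.5, -137.4]), np.float64(0.5))
jar (array([441. , 254.7]), np.float64(1.6))
jar scene (261, 121, 20, 19) (array([443.6, 248.8]), np.float64(4.6))
bottle [[634.69402972 176.39314492]] [[631.55042337 172.78496575]]
body foot [[625.37992586 168.49095481]] [[626.79597289 162.82855946]]
```

Both views agree to a few mm. Next: park the bottle, then box to oblong.

```bash
cat > act.py <<'E'
from meas import *
SQ,OB,LA,SM=(446.6,256.3),(635.2,180.6),(651.1,-83.),(454.5,-138.); OBA=.369; HZ=220
def rv(phi,xy):
    b=np.arctan2(xy[1],xy[0]); phi=b+(phi-b+np.pi/2)%np.pi-np.pi/2
    t=(phi+np.pi/2)/2; return np.pi*np.array([np.cos(t),np.sin(t),0])
def pick(xy,z,eff,phi=None):
    phi=np.arctan2(xy[1],xy[0]) if phi is None else phi
    manip.grip(92); manip.goto([*xy,HZ],rv(phi,xy)); manip.line_to([*xy,z],vel=120)
    manip.grip(0,eff); w=manip.current_width(); manip.line_to([*xy,HZ],vel=120)
    print("picked w",w,"->",manip.current_width(),"F",np.round(manip.current_wrist_force(),1),"t",manip.current_clock())
def place(xy,z,phi=None):
    phi=np.arctan2(xy[1],xy[0]) if phi is None else phi
    manip.goto([*xy,HZ],rv(phi,xy)); manip.line_to([*xy,z+15],vel=150); manip.line_to([*xy,z+.5],vel=25)
    print("F",np.round(manip.current_wrist_force(),1)); manip.grip(92)
    manip.line_to([*xy,HZ],vel=150); print("t",manip.current_clock())
def view(f,n):
    s=snap(n); cv2.imwrite(f,s["frame"][:,:,::-1]); return s
E
python3 - <<'E'
from act import *
pick((633,175),67,15)
if manip.current_width()>35:
    place((540,70),59)
    pick((646.2,-88.7),18,25,2.455+np.pi/2)
view("pics/a.png","scene")
E
```

```text
picked w 39.82552290748441 -> 39.871652365071675 F [-0.2  0.5 -1.4] t 6.1667
F [-0.5  0.3 -2.3]
t 10.7417
picked w 56.30502016982644 -> 56.28464593125523 F [ 0.7  0.4 -1.2] t 16.2083
```

View pics/a.png

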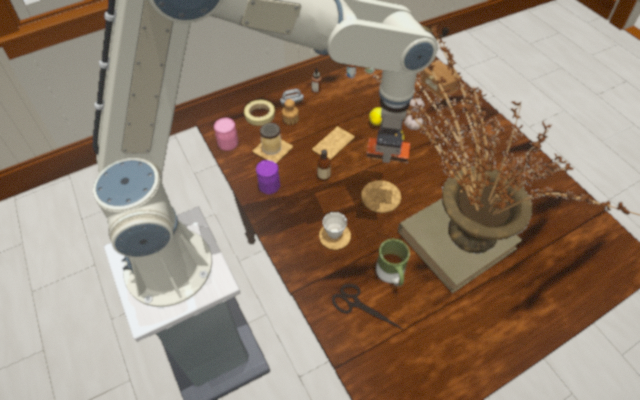

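The bottle stands upright where I parked it, at (323,165). The box is held level at (390,148), and the large coaster at (381,196) is empty. Carry on: place the box, jar to large, cup to square.

Run:
```python
from act import *
place(OB,18,OBA+np.pi/2)
s=snap("top"); print("large again",circ(cast(s,hullpts(mask(s,*CORK,(328,108,388,165))),8),60))
pick((442,254),52,35)
if manip.current_width()>55:
    place(LA,52)
    s=snap("top"); print("square again",rect(cast(s,hullpts(mask(s,*CORK,(190,180,260,250))),8)))
    pick((453.5,-137.4),44,15)
view("pics/b.png","top")
```

```text
F [-0.1  0.9 -1. ]
t 22.7083
large again (array([650.8, -83.8]), np.float64(1.9))
picked w 65.44162472804294 -> 65.85190247506225 F [-0.1 -0.2 -2.3] t 27.9167
F [-2.   0.4  1.4]
t 33.1167
square again (array([446.8, 255.9]), array([93. , 93.5]), 2.005)
picked w 63.23649935124549 -> 63.38715574390079 F [-0.2  0.5 -0. ] t 37.9917
```

View pics/b.png

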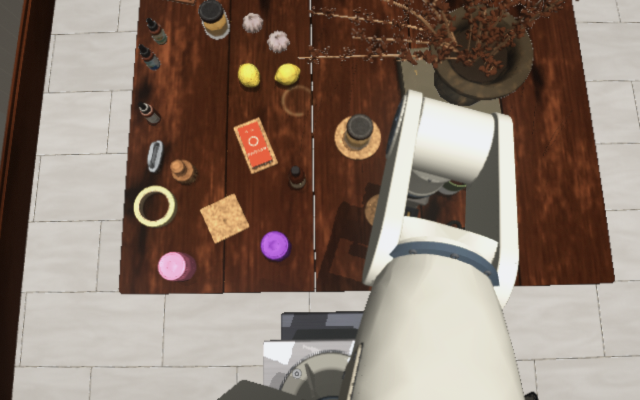

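Box and jar sit on their own coasters, at (255,146) and (358,132). The cup is hidden by the arm and the wrist force is ambiguous, so I'll check it in the scene view.

Run:
```python
from act import *
p=manip.current_ee_pos(); s=snap("scene"); u,v=proj(s,[p])[0].astype(int); print(u,v,np.round(p))
cv2.imwrite("pics/c.png",cv2.resize(s["frame"][v-60:v+80,u-70:u+70],(560,560),interpolation=cv2.INTER_CUBIC)[:,:,::-1])
```

```text
334 189 [ 453. -137.  219.]
```

View pics/c.png

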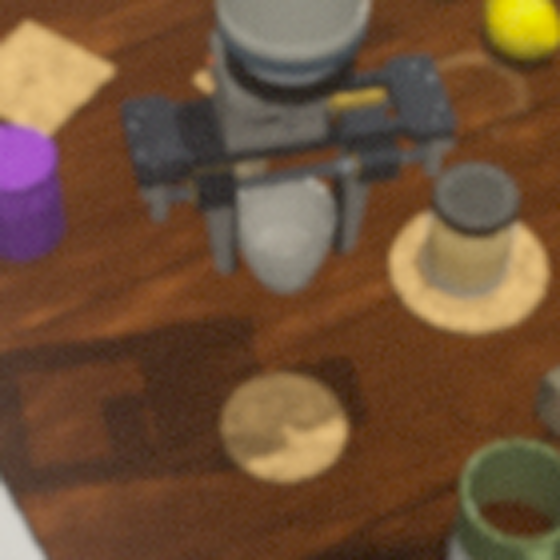

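The cup is held upright at about (285,235), with the foot below the fingertips. The small coaster is empty. Place the cup, then bottle to small, then check all four.

Run:
```python
from act import *
place((446.7,256.1),44)
s=snap("top")
m=mask(s,*CORK,(355,185,410,238)); print("small again",circ(cast(s,hullpts(m),8),45))
m=mask(s,(0,0,0),(180,110,75),(280,160,312,195)); b=biggest(m); print(cv2.boundingRect(b),cast(s,[b[b[:,1]<=b[:,1].min()+4].mean(0)],115))
s=view("pics/d.png","scene")
```

```text
F [-0.2  0.1 -1. ]
t 43.4083
small again (array([ 456.1, -138.7]), np.float64(0.4))
(292, 167, 9, 10) [[541.31620304  69.60530491]]
```

View pics/d.png

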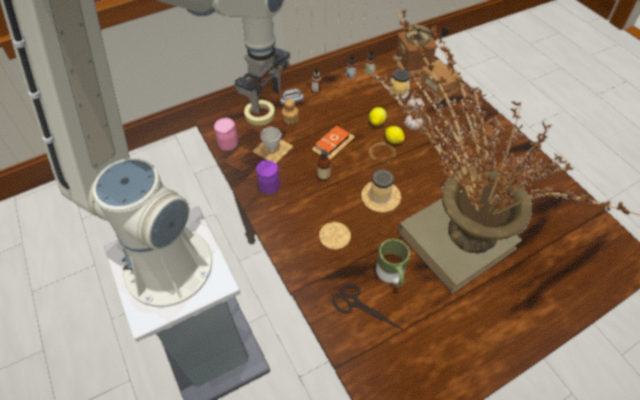

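The cup stands on the square at (271,138), and the bottle is still where I parked it at (323,165), cap at (541,70). Now the bottle, then move the arm clear.

Run:
```python
from act import *
pick((541,69.7),59,15)
if manip.current_width()>35: place((455.3,-138.4),67)
manip.movej([1.117,.353,1.633,0,1.155,0]); 
s=view("pics/e0.png","top"); print("t",manip.current_clock())
cv2.imwrite("pics/e.png",cv2.resize(s["frame"][100:250,150:420],None,fx=2.9,fy=2.9,interpolation=cv2.INTER_CUBIC)[:,:,::-1])
m=mask(s,(0,135,150),(10,255,255),(230,110,285,180)); m=cv2.morphologyEx(m,cv2.MORPH_OPEN,np.ones((2,2)))
print("box",rect(cast(s,hullpts(cv2.morphologyEx(m,cv2.MORPH_CLOSE,np.ones((5,5)))),28)),OB,OBA)
print("cup",circ(cast(s,cv2.convexHull(biggest(mask(s,(0,0,110),(180,45,255),(196,185,250,246))))[:,0],71),33),SQ)
m=mask(s,(0,0,0),(180,75,130),(340,105,378,150)); print("jar",circ(cast(s,cv2.convexHull(biggest(m))[:,0],94),32),LA)
m=mask(s,(0,0,0),(180,110,75),(370,190,400,225)); b=biggest(m); print("bottle",cv2.boundingRect(b),cast(s,[b[b[:,1]<=b[:,1].min()+4].mean(0)],122),SM)
```

```text
picked w 40.04356155573125 -> 39.549575062526074 F [ 0.6 -0.5 -1.4] t 48.3917
F [-0.2  0.2 -0.8]
t 53.1417
t 55.7583
box (array([628.1, 177.1]), array([111.2,  54.5]), 0.368) (635.2, 180.6) 0.369
cup (array([443.8, 257. ]), np.float64(0.3)) (446.6, 256.3)
jar (array([644.8, -84. ]), np.float64(1.9)) (651.1, -83.0)
bottle (385, 203, 6, 7) [[ 450.98027805 -130.26024265]] (454.5, -138.0)
```

View pics/e.png

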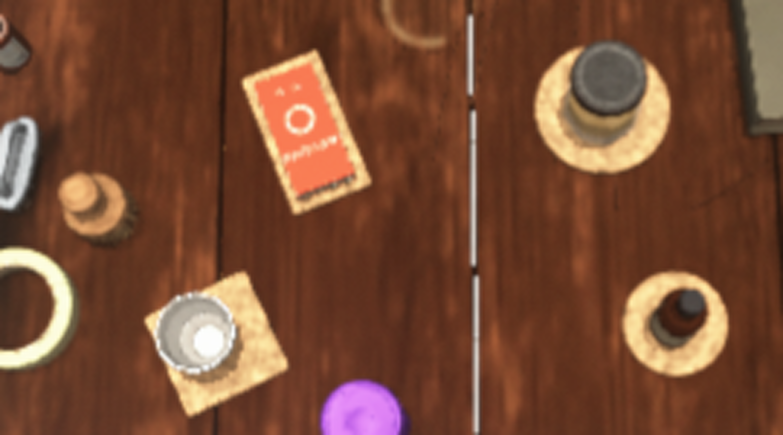

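All four are upright on their own coasters. The box reads about 8 mm short along its length. The bottle's cap mask looks biased, since the crop puts the cap top at (388.6,203.4). I'll check both in the scene view.

Run:
```python
from act import *
s=snap("top"); print("cap top",cast(s,[[388.6,203.4]],127))
s=snap("scene")
m=mask(s,(0,135,120),(10,255,255),(308,115,362,165)); m=cv2.morphologyEx(m,cv2.MORPH_OPEN,np.ones((2,2)))
print("box scene",rect(cast(s,hullpts(cv2.morphologyEx(m,cv2.MORPH_CLOSE,np.ones((5,5)))),28)))
for n,f,r in(("obl",OB,None),("small",SM,45)):
    u,v=proj(s,[[*f,8]])[0].astype(int); hp=cast(s,hullpts(mask(s,(10,40,130),(30,200,255),(u-28,v-26,u+28,v+26))),8)
    print(n,rect(hp) if r is None else circ(hp,r))
    print(n,"crop origin",u-25,v-32)
def cr(f):
    u,v=proj(s,[[*f,8]])[0].astype(int); return cv2.resize(s["frame"][v-32:v+18,u-25:u+25],(400,400),interpolation=cv2.INTER_CUBIC)
cv2.imwrite("pics/f.png",np.hstack([cr(OB),cr(SM)])[:,:,::-1])
```

```text
cap top [[ 454.00493335 -135.8548775 ]]
box scene (array([631.6, 173.3]), array([114.1,  63.7]), 0.374)
obl (array([633.7, 176. ]), array([140.3, 141.4]), 2.745)
obl crop origin 308 109
small (array([ 453.9, -142.1]), np.float64(1.4))
small crop origin 308 202
```

View pics/f.png

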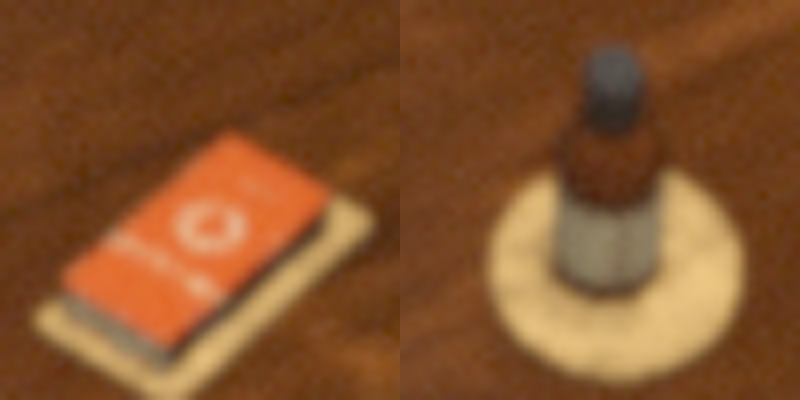

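The bottle is centred to within about 3 mm. The box is roughly 6 mm short along the coaster's axis, which is inside tolerance but close enough to mend: regrip it and shift 6 mm along.

Run:
```python
from act import *
ph=OBA+np.pi/2; d=6*np.array([np.cos(OBA),np.sin(OBA)])
manip.goto([*OB,HZ],rv(ph,OB)); manip.line_to([*OB,18],vel=120); manip.grip(0,25); print(manip.current_width())
manip.line_to([*OB,38],vel=60); t=np.array(OB)+d; manip.line_to([*t,38],vel=40); manip.line_to([*t,18.3],vel=25)
manip.grip(92); manip.line_to([*t,HZ],vel=120); manip.movej([1.117,.353,1.633,0,1.155,0]); manip.dwell(.5)
s=view("pics/g0.png","top"); print("t",manip.current_clock())
cv2.imwrite("pics/g.png",cv2.resize(s["frame"][100:250,150:420],None,fx=2.9,fy=2.9,interpolation=cv2.INTER_CUBIC)[:,:,::-1])
m=mask(s,(0,135,150),(10,255,255),(230,110,285,180)); m=cv2.morphologyEx(m,cv2.MORPH_OPEN,np.ones((2,2)))
print("box",rect(cast(s,hullpts(cv2.morphologyEx(m,cv2.MORPH_CLOSE,np.ones((5,5)))),28)),OB,OBA)
```

```text
56.22288748708951
t 66.9333
box (array([635.5, 179.9]), array([113.7,  54.5]), 0.368) (635.2, 180.6) 0.369
```

View pics/g.png

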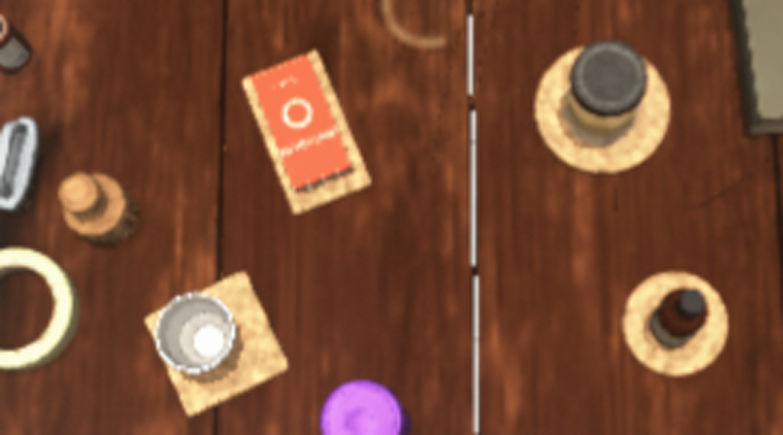

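The box is now centred. The jar's reading was the weakest at about 6 mm, with a poor fit, so I'll check it against the lid centre (crop 608,78) and the scene view, then hand in.

Run:
```python
from act import *
s=snap("top"); print("lid",cast(s,[[150+608/2.9,100+78/2.9]],94))
s=snap("scene"); x,y=(proj(s,[[*LA,94]])[0]).astype(int)
m=mask(s,(0,0,0),(180,110,140),(x-14,y-10,x+14,y+12)); b=biggest(m); (cx,cy),_,_=cv2.fitEllipse(cv2.convexHull(b)[:,0]); print((cx,cy),cast(s,[[cx,cy-2]],94),cast(s,[[cx,cy]],94))
d=np.hypot(*(cast(s,[[cx,cy-2]],94)[0]-LA)); print(d)
if d<9: manip.close_job(); print("closed")
```

```text
lid [[645.89286746 -81.82185111]]
(383.5693054199219, 179.1036834716797) [[651.36506956 -84.04752479]] [[647.18514485 -90.34909421]]
1.0805415535471692
the job is handed in; nothing more can be done
closed
```

All four things are on their own coasters, upright and released, and I handed the job in at about 67 s of the 125 s allowed. The interface reports no verdict, so the checks below are mine.

I parked the bottle on free table, then moved the box to the oblong, the jar to the large round, the cup to the square and the bottle to the small round. I then regripped the box and shifted it 6 mm along its coaster, because it had landed about 6–8 mm short.

| Thing | Last measured offset from coaster centre (limit 13 mm) |
|---|---|
| Red box | about 1 mm, long axis aligned within 0.01 rad |
| Cup | about 3 mm |
| Bottle | about 2–3 mm |
| Jar | about 5–6 mm from the top view, about 1 mm from the scene view |

- **Jar:** the two views disagree. The 1 mm figure uses a hand-set 2-pixel correction for the lid's edge, and without it the scene view gives about 8 mm. All of these are within the limit.
- **Bottle:** my first automatic reading was about 8 mm off. I discounted it because its mask had missed the top of the cap, and used the cap top read from the enlarged crop instead.
- **Mug and pot brush:** I did not touch them. The brush is in the same place in the final top view. I did not measure the mug at the end; it looked unmoved in the last full scene picture, taken before the bottle move.

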